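# Feel two castor wheels for bearing play and lock out the worn one

### The arm

A 7-joint arm with a two-finger parallel gripper is mounted at the origin on the work surface. World frame = base frame: x ahead of the robot, y to its left, z up, the work surface at z = 0. Lengths are in m, angles in rad, forces in N, time in s.
With the tool pointing down it reaches from about 0.4 to 0.85 m from the base axis. Payload 4.5 kg.
Tool frame: the origin (TCP) lies midway between the tips of the shut fingers; the grasp point (between the pads) lies 19 mm behind it; z points along the fingers, y is the direction in which the jaws open and shut (so a half turn about z gives the same grasp; the last joint's range is limited). The gripper opens to 88 mm and grips with 3 to 60 N. Pads are 18 mm wide; open, the fingers measure 123 mm over their backs; the gripper's body (75 mm by 187 mm) begins 45 mm behind the grasp point.
Start: joints at [0.034, 0.689, -0.195, 1.565, 0.157, 0.902, -0.215], TCP at [0.625, 0, 0.209] pointing down, gripper open.
Joint ranges: [-3.01, 3.01], [-0.46, 2.08], [-1.47, 1.51], [0.13, 2.56], [-1, 4.14], [0.04, 2.09], [-2.66, 2.66]. Speed limits (rad/s): [2.57, 2.57, 3.14, 3.14, 3.14, 3.14, 3.14].

### API

Orientations are given as a unit quaternion [x, y, z, w].
In Python, from plant import r gives the robot as it stands. The module is installed in compiled form; this text tells all that it offers.
- The arm moves only by the shell command python3 -m jog 'ROWS' [FORCE]. ROWS is JSON, a list of rows, each an object with "translation": the shift along the tool's x, y, z in units of 40 mm (1.0 is 40 mm), a list of three; "twist": the turn about the tool's z in units of 6 degrees (1.0 is 6 degrees); "claw": the opening in per cent of the stroke, from 0 (shut) to 100 (fully open). A call has 1 to 20 rows; each row shifts and turns the commanded pose from where the row before left it, along the tool's axes as they then stand; what a row does not reach is not made up. A row lasts 1/12 s, in which the tool goes at most 41.7 mm and 7.16 degrees, less where a joint would pass 70% of its speed; a pose out of reach is approached as far as the arm can. A call is refused whole if a number of a shift passes 1 or a number of a turn 1, either way. A call with a gripper value outside its range is refused whole. The fingers move at their own pace and stop on an object; FORCE is the grip in N (left out, the last holds). Time passes only in rows, so rows that do not move let the fingers close. It gives the time, the measured TCP pose, the force and the opening at its end, in the units of the state.
- r.get_state(): the state, without advancing time (a new reading comes with each control period).
- r.snapshot(name): name is "scene" or "side" or "wrist"; returns a dict with "img" (480x640x3 uint8, red, green, blue), "fx", "fy", "cx", "cy" (pixels), "origin" and "rotation" of the camera in the world; the wrist camera has in their place "T_tool_cam" (4x4, takes a point from camera to tool coordinates, whose origin is the TCP and whose axes are the flange's). Camera axes: x right, y up, looking along -z (the intrinsics and any distortion apply to the point x, -y, -z); pixel columns grow to the right and rows downward; lengths in m; the calibration is good to about 2 mm. A picture is of the moment at which its call begins: read the wrist's pose just before it. There is no depth.
- r.finish_job(): hands the job in, once; it reports no verdict.
Trained networks look in the newest picture that a camera, given by its name, has taken for a name from the list of things; names that differ only in an ending like _2 or _b are one class to them, and where a whole thing is asked for, a point or a joint stands for the part that bears it (a point fixed in the world has none). Each returns a list of dicts, best first, with "confidence" (0 to 1); they miss things now and then, are a little off and sometimes report something else, mostly with a low value. They report only what shows in the picture. A call takes as long as a camera call.
- r.spot_in(label, camera): "rect" ([left, top, right, bottom] in pixels, round what is visible of it).
- r.spot_point(label, camera): "location" ([row, column] in pixels: a listed point, or the origin of a listed thing).
The state is a dict: "clock": time; "q": joint angles; "qd": joint speeds; "joint_torque": joint torques, N m; "tool_pos": TCP position; "eef_rot": TCP orientation; "contact_force": force on the tool from outside, world axes, zero at the start; "moment": the same for the moment, N m; "opening": opening from 0.0 (shut) to 1.0 (fully open).
Only numpy, scipy, OpenCV 4.12 (cv2) and the standard library are available. Lean on these libraries where they do the work, as an engineer would, in place of code of your own. Each camera call takes 0.05 s, during which the arm holds its last target. There are 200 camera calls.

### The job

Before printing, check the two castor wheels for bearing play: rock the left wheel sideways on its axle by pushing the top of its rim firmly to the left as far as it will go, then to the right as far as it will go, and then do the same with the right wheel. One of them clearly has much more play: press the selector key on that wheel's side (left key for the left wheel, right key for the right wheel) fully down so that it stays down and the middle key pops up. Do not press the key of the sound wheel, do not knock the things standing around, and let go of everything at the end.

Things in the scene. Friction and masses are not known exactly. Their poses are not given: they have to be found in the camera images.
- rim_a (a point): top of the rim (middle of the tread, 147.5 mm above the bench) of one castor wheel. Black tyre of round section, 125 mm outside diameter, 24 mm thick (thickest 12 mm below this point), thinner grey hub; upright on a level axle 62.5 mm below this point. Its upper part is free of the fork. Frame: y along the axle to the robot's left, x along the tread, z up. It also spins freely, which does not matter.
- rim_b (a point): top of the rim (middle of the tread, 147.5 mm above the bench) of the other castor wheel. Black tyre of round section, 125 mm outside diameter, 24 mm thick (thickest 12 mm below this point), thinner grey hub; upright on a level axle 62.5 mm below this point. Its upper part is free of the fork. Frame: y along the axle to the robot's left, x along the tread, z up. It also spins freely, which does not matter.
- stand_a: steel fork stand of the wheel with rim_a, fixed to the bench; origin on the bench under the wheel's centre, y along the axle. Base plate 100 (x) x 80 (y) x 10 mm; fork 62 mm wide over its outside, up to 100 mm above the bench. One wheel stands left of the robot's centre line (y > 0), the other right (y < 0); which is which changes.
- stand_b: steel fork stand of the wheel with rim_b, fixed to the bench; origin on the bench under the wheel's centre, y along the axle. Base plate 100 (x) x 80 (y) x 10 mm; fork 62 mm wide over its outside, up to 100 mm above the bench. One wheel stands left of the robot's centre line (y > 0), the other right (y < 0); which is which changes.
- selector: fixed grey box 70 x 136 x 45 mm high with three interlocked white keys in a row along its y, 42 mm apart, left to right as the robot sees them; origin at the centre of its underside. The keys stand on its top; the middle one is down at the start.
- rock_a (a joint): sideways rock of the wheel with rim_a about a level line through its hub along the rim's x; rad, 0 upright, positive = rim top leaning left (+y), negative = right. 1 to 3 N on the rim moves it (a hard pinch hinders the rocking); it stays where left and has hard stops. One wheel is sound (stops at about 0.02 rad either way, 1 mm at the rim), the other worn (0.13 rad, 8 mm); they look alike.
- rock_b (a joint): sideways rock of the wheel with rim_b about a level line through its hub along the rim's x; rad, 0 upright, positive = rim top leaning left (+y), negative = right. 1 to 3 N on the rim moves it (a hard pinch hinders the rocking); it stays where left and has hard stops. One wheel is sound (stops at about 0.02 rad either way, 1 mm at the rim), the other worn (0.13 rad, 8 mm); they look alike.
- key_left_top (a point): centre of the top face of the left key of the selector: white, 34 x 26 mm, the 26 mm side along the row; up it stands 14 mm proud of the box (59 mm above the bench), down 6 mm proud (51 mm). Pressed straight down. Frame: y along the row to the left, z up.
- key_mid_top (a point): centre of the top face of the middle key of the selector: white, 34 x 26 mm, the 26 mm side along the row; up it stands 14 mm proud of the box (59 mm above the bench), down 6 mm proud (51 mm). Pressed straight down. Frame: y along the row to the left, z up.
- key_right_top (a point): centre of the top face of the right key of the selector: white, 34 x 26 mm, the 26 mm side along the row; up it stands 14 mm proud of the box (59 mm above the bench), down 6 mm proud (51 mm). Pressed straight down. Frame: y along the row to the left, z up.
- key_left (a joint): travel of the left key, m: 0 = up, 0.008 = fully down; about 3 N moves it, it ends on a hard stop and stays down. Going down it makes the middle key pop up. Exactly one key can be down: pressing another pops it up again.
- key_mid (a joint): travel of the middle (neutral) key, m: 0 = down, as it is at the start; -0.008 = popped fully up.
- key_right (a joint): the right key, as the left: 0 = up, 0.008 = fully down.
- bottle: bystander, leave alone: brown bottle, 68 mm in diameter, 190 mm high; origin at the centre of its underside.
- can: bystander, leave alone: metal ink can, 80 mm in diameter, 100 mm high; origin at the centre of its underside.
- tape: bystander, leave alone: roll of paper tape lying flat, 100 mm in diameter, 48 mm high; origin at the centre of its underside.

How it is judged:
By the outcome, as a careful person would: the job done as asked, in the order asked, and still so for the second after the job is handed in, with the robot touching nothing.
It also fails if it takes over 54 s, if anything falls off the work surface, if the arm or the gripper's body presses on something with over 40 N, if the wrist force passes 120 N, or if a joint passes its speed limit or range.

## Working session

There is one attempt and no reset: what is moved stays moved. The work goes in short steps, Python scripts to look and compute and a shell command to move; the robot and the scene stay as the last step left them, time stands still between calls to the robot, and variables do not carry over. Pictures are saved under pics/ and viewed, about 8 in all and at most 12, crops included, and the job is handed in when it is done.

```bash
mkdir -p pics; cat > h.py <<'E'
import numpy as np, cv2
from plant import r
from scipy.spatial.transform import Rotation as R
def cam(name):
    s=r.get_state(); d=r.snapshot(name)
    if name=="wrist":
        T=np.eye(4);T[:3,:3]=R.from_quat(s["eef_rot"]).as_matrix();T[:3,3]=s["tool_pos"];T=T@np.array(d["T_tool_cam"])
        d["rotation"],d["origin"]=T[:3,:3],T[:3,3]
    d["rotation"]=np.array(d["rotation"]);d["origin"]=np.array(d["origin"]);return d
def ray(d,rc):
    v,u=rc; k=np.array([(u-d["cx"])/d["fx"],-(v-d["cy"])/d["fy"],-1.]);k=d["rotation"]@k
    return d["origin"],k/np.linalg.norm(k)
def atz(d,rc,z):
    o,k=ray(d,rc);return o+k*(z-o[2])/k[2]
def tri(rs):
    A=sum(np.eye(3)-np.outer(k,k) for o,k in rs);b=sum((np.eye(3)-np.outer(k,k))@o for o,k in rs);return np.linalg.solve(A,b)
def save(d,n): cv2.imwrite("pics/"+n,d["img"][:,:,::-1])
E
python3 - <<'E'
from h import *
np.set_printoptions(precision=4,suppress=True)
s=r.get_state();print(s)
Z=dict(rim_a=.1475,rim_b=.1475,stand_a=0,selector=0,key_left_top=.059,key_mid_top=.051,key_right_top=.059,bottle=0,can=0,tape=0)
for c in("scene","side","wrist"):
    d=cam(c);save(d,c+"0.png");print(c,[k for k in d if k!="img"],d["origin"],d["fx"])
    for l in Z:
        for p in r.spot_point(l,c)[:3]: print(l,np.round(p["location"]),round(p["confidence"],2),atz(d,p["location"],Z[l]))
E
```

```text
{'clock': 0.0, 'q': array([ 0.0338,  0.69  , -0.1945,  1.5664,  0.1573,  0.9025, -0.2151]), 'qd': array([ 0.0007, -0.0005, -0.002 ,  0.0005, -0.0006,  0.0003,  0.002 ]), 'joint_torque': array([  0.0003, -52.7572,  -1.2669, -15.3434,  -0.0526,   0.0066,
         0.0002]), 'tool_pos': array([ 0.6243, -0.0001,  0.2078]), 'eef_rot': array([ 0.7071,  0.7071, -0.0007, -0.0006]), 'contact_force': array([ 0.9909,  0.5043, -0.3051]), 'moment': array([ 0.0396,  0.0558, -0.0118]), 'opening': 0.9987598540678491}
scene ['fx', 'fy', 'cx', 'cy', 'origin', 'rotation'] [1.2815 0.6346 0.7552] 519.5431767449826Traceback (most recent call last):
  File "<stdin>", line 8, in <module>
  File "h.py", line 14, in atz
    o,k=ray(d,rc);return o+k*(z-o[2])/k[2]
        ~~~^^^^^^
  File "h.py", line 11, in ray
    v,u=rc; k=np.array([(u-d["cx"])/d["fx"],-(v-d["cy"])/d["fy"],-1.]);k=d["rotation"]@k
                                                                         ~~~~~~~~~~~~~^~
ValueError: matmul: Input operand 1 has a mismatch in its core dimension 0, with gufunc signature (n?,k),(k,m?)->(n?,m?) (size 3 is different from 4)
```

```bash
sed -i 's/d\["rotation"\]=np.array(d\["rotation"\]);/q=np.array(d["rotation"]);d["rotation"]=q if q.ndim==2 else R.from_quat(q).as_matrix();/' h.py
python3 - <<'E'
from h import *
np.set_printoptions(precision=4,suppress=True)
Z=dict(rim_a=.1475,stand_a=0,selector=0,key_left_top=.059,key_mid_top=.051,key_right_top=.059,bottle=0,can=0,tape=0)
for c in("scene","side","wrist"):
    d=cam(c);save(d,c+"0.png");print(c,d["origin"],d["fx"])
    for l in Z:
        for p in r.spot_point(l,c)[:3]: print(l,np.round(p["location"]),round(p["confidence"],2),atz(d,p["location"],Z[l]))
cv2.imwrite("pics/both.png",cv2.resize(np.vstack([cv2.imread("pics/scene0.png"),cv2.imread("pics/side0.png")]),(400,600)))
E
```

```text
scene [1.2815 0.6346 0.7552] 519.5431767449826
rim_a [227. 290.] 0.97 [ 0.6062 -0.1245  0.1475]
rim_a [279. 355.] 0.81 [0.6557 0.1135 0.1475]
rim_a [271. 357.] 0.34 [0.6327 0.0997 0.1475]
stand_a [333. 352.] 0.92 [0.6514 0.1072 0.    ]
stand_a [282. 291.] 0.78 [ 0.6161 -0.1192  0.    ]
selector [270. 352.] 0.76 [ 0.4773 -0.0436  0.    ]
key_left_top [259. 369.] 0.42 [0.4819 0.0105 0.059 ]
key_mid_top [256. 355.] 0.57 [ 0.4859 -0.0284  0.051 ]
key_right_top [241. 345.] 0.42 [ 0.4595 -0.0841  0.059 ]
bottle [262. 192.] 0.79 [ 0.7301 -0.3657  0.    ]
can [234. 278.] 0.94 [ 0.4889 -0.3055  0.    ]
tape [344. 484.] 0.89 [ 0.4915  0.326  -0.    ]
side [0.196  0.5811 0.6467] 456.443034345199
rim_a [202. 317.] 0.87 [ 0.618  -0.1312  0.1475]
rim_a [261. 229.] 0.69 [0.6554 0.1159 0.1475]
stand_a [318. 239.] 0.77 [0.6591 0.1108 0.    ]
stand_a [259. 320.] 0.58 [ 0.6109 -0.1269  0.    ]
selector [302. 358.] 0.81 [ 0.4741 -0.0406  0.    ]
selector [294. 344.] 0.5 [ 0.5115 -0.0488  0.    ]
key_left_top [293. 343.] 0.82 [0.4846 0.0062 0.059 ]
key_mid_top [284. 359.] 0.67 [ 0.4742 -0.0404  0.051 ]
key_right_top [272. 370.] 0.81 [ 0.4649 -0.0728  0.059 ]
bottle [200. 325.] 0.67 [ 0.7304 -0.3645  0.    ]
can [231. 402.] 0.6 [ 0.4877 -0.3207  0.    ]
tape [453. 245.] 0.74 [0.4809 0.3259 0.    ]
wrist [0.6255 0.0753 0.385 ] 391.74835748599094
rim_a [402. 297.] 0.74 [ 0.6112 -0.1211  0.1475]
rim_a [ 48. 371.] 0.65 [0.6558 0.1129 0.1475]
stand_a [309. 301.] 0.66 [ 0.6086 -0.1228  0.    ]
stand_a [ 76. 350.] 0.6 [0.6562 0.113  0.    ]
selector [235. 167.] 0.75 [ 0.4723 -0.039   0.    ]
key_left_top [205. 147.] 0.87 [0.4815 0.0053 0.059 ]
key_mid_top [248. 149.] 0.81 [ 0.4749 -0.0354  0.051 ]
key_right_top [290. 145.] 0.57 [ 0.47   -0.0733  0.059 ]
can [446. 205.] 0.93 [ 0.4889 -0.3087  0.    ]
tape [234. 170.] 0.33 [ 0.476  -0.0372  0.    ]
```

View pics/scene0.png

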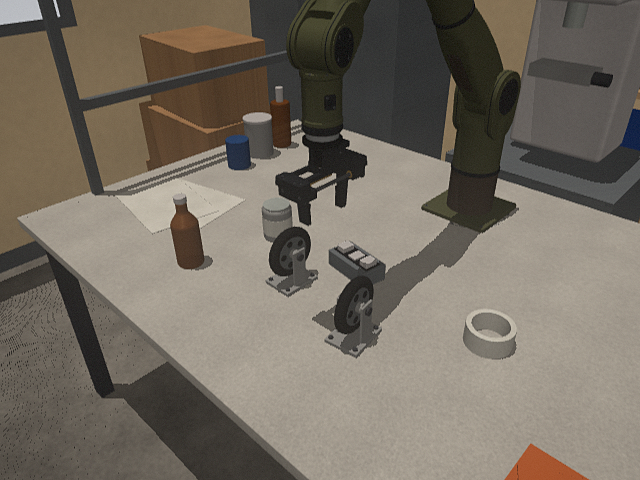

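View pics/side0.png

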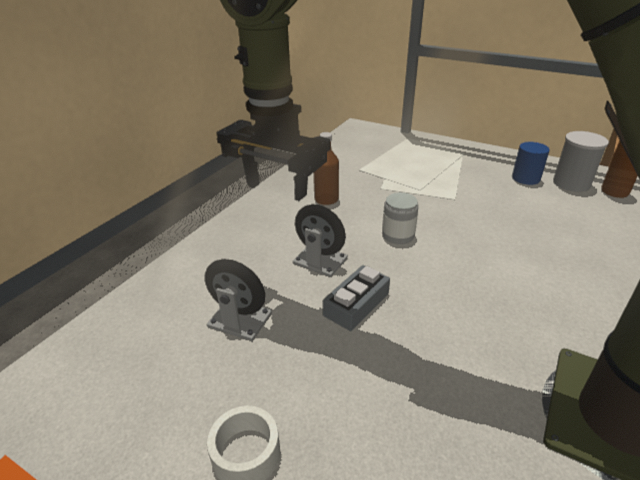

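View pics/wrist0.png

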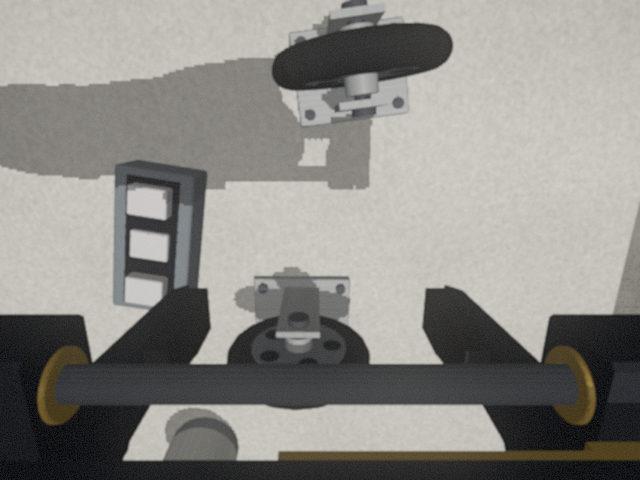

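```bash
python3 -m jog '[{"translation":[0.95,0.27,0],"twist":0,"claw":55},{"translation":[0.95,0.27,0],"twist":0,"claw":55},{"translation":[0.95,0.26,0],"twist":0,"claw":55},{"translation":[0,0,0],"twist":-1,"claw":55},{"translation":[0,0,0],"twist":-1,"claw":55},{"translation":[0,0,0],"twist":-1,"claw":55},{"translation":[0,0,0],"twist":-1,"claw":55},{"translation":[0,0,0],"twist":-1,"claw":55},{"translation":[0,0,0],"twist":-1,"claw":55},{"translation":[0,0,0],"twist":-1,"claw":55},{"translation":[0,0,0],"twist":-1,"claw":55},{"translation":[0,0,0],"twist":-1,"claw":55},{"translation":[0,0,0],"twist":-1,"claw":55},{"translation":[0,0,0],"twist":-1,"claw":55},{"translation":[0,0,0],"twist":-1,"claw":55},{"translation":[0,0,0],"twist":-1,"claw":55},{"translation":[0,0,0],"twist":-1,"claw":55},{"translation":[0,0,0],"twist":-1,"claw":55},{"translation":[0,0,0],"twist":-1,"claw":55},{"translation":[0,0,0],"twist":-0.4,"claw":55}]' 10
python3 - <<'E'
from h import *
np.set_printoptions(precision=4,suppress=True)
Z=dict(rim_a=.1475,stand_a=0,key_left_top=.059,key_mid_top=.051,key_right_top=.059)
s=r.get_state();M=R.from_quat(s["eef_rot"]).as_matrix();print(M,s["tool_pos"],s["opening"],s["contact_force"])
d=cam("wrist");save(d,"w1.png")
for l in Z:
    for p in r.spot_point(l,"wrist")[:2]:
        w=atz(d,p["location"],Z[l]);print(l,np.round(p["location"]),round(p["confidence"],2),w,M.T@(w-s["tool_pos"]))
E
```

```text
clock: 3.27
tool_pos: [0.6571, 0.1137, 0.2085]
eef_rot: [-0.075, 0.997, -0.0, -0.0]
contact_force: [-0.2, 0.3, -0.6]
opening: 0.55
[[-0.9886 -0.1504 -0.0002]
 [-0.1504  0.9886 -0.0001]
 [ 0.0002 -0.0001 -1.    ]] [0.6571 0.1137 0.2085] 0.5501278333325628 [-0.1861  0.3155 -0.6306]
rim_a [241. 318.] 0.81 [0.6568 0.1151 0.1475] [0.0001 0.0014 0.061 ]
stand_a [112.  70.] 0.78 [ 0.612  -0.1259  0.    ] [ 0.0805 -0.2301  0.2085]
stand_a [196. 317.] 0.66 [0.656  0.1152 0.    ] [0.0008 0.0017 0.2085]
```

View pics/w1.png

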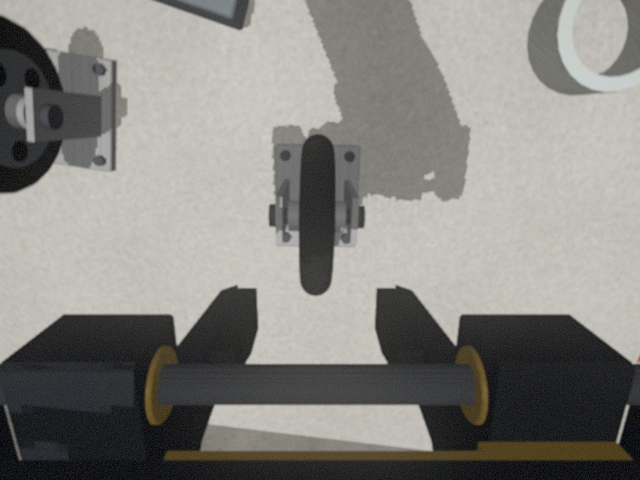

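The wheel runs straight up the picture at column ~317, centred between the fingertips (columns 257 and 376), so I descend to straddle it.

```bash
python3 -m jog '[{"translation":[0,0.03,0.55],"twist":0,"claw":55},{"translation":[0,0,0.55],"twist":0,"claw":55},{"translation":[0,0,0.55],"twist":0,"claw":55},{"translation":[0,0,0.55],"twist":0,"claw":55},{"translation":[0,0,0],"twist":0,"claw":55},{"translation":[0,0,0],"twist":0,"claw":55},{"translation":[0,0,0],"twist":0,"claw":55}]'
python3 -m jog '[{"translation":[0,0.1,0],"twist":0,"claw":55},{"translation":[0,0.1,0],"twist":0,"claw":55},{"translation":[0,0.05,0],"twist":0,"claw":55},{"translation":[0,0,0],"twist":0,"claw":55},{"translation":[0,0,0],"twist":0,"claw":55}]'
```

```text
clock: 4.15
tool_pos: [0.6577, 0.1158, 0.122]
eef_rot: [-0.073, 0.997, 0.0, 0.001]
contact_force: [0.1, -0.6, 1.0]
opening: 0.549
clock: 4.57
tool_pos: [0.6555, 0.1256, 0.1211]
eef_rot: [-0.074, 0.997, 0.0, 0.0]
contact_force: [-0.6, -0.0, 0.4]
opening: 0.549
```

```bash
for i in 1 2; do python3 -m jog '[{"translation":[0,0.04,0],"twist":0,"claw":55},{"translation":[0,0.04,0],"twist":0,"claw":55},{"translation":[0,0,0],"twist":0,"claw":55}]' | grep -E "pos|force"; done
```

```text
tool_pos: [0.6548, 0.1287, 0.1207]
contact_force: [-0.3, -0.7, 0.8]
tool_pos: [0.6543, 0.1321, 0.1207]
contact_force: [-0.5, -0.1, 0.3]
```

```bash
for i in 1 2; do python3 -m jog '[{"translation":[0,0.04,0],"twist":0,"claw":55},{"translation":[0,0,0],"twist":0,"claw":55},{"translation":[0,0,0],"twist":0,"claw":55}]' | grep -E "pos|force"; done
```

```text
tool_pos: [0.6542, 0.1331, 0.1206]
contact_force: [-0.9, -0.3, -0.1]
tool_pos: [0.654, 0.1348, 0.1207]
contact_force: [-0.2, 0.4, 0.1]
```

```bash
for i in 1 2; do python3 -m jog '[{"translation":[0,0.04,0],"twist":0,"claw":55},{"translation":[0,0,0],"twist":0,"claw":55},{"translation":[0,0,0],"twist":0,"claw":55}]' | grep -E "pos|force"; done
```

```text
tool_pos: [0.6537, 0.1364, 0.1207]
contact_force: [-0.4, -0.5, 0.3]
tool_pos: [0.6535, 0.138, 0.1207]
contact_force: [1.2, -0.8, -0.9]
```

```bash
python3 - <<'E'
from h import *
s=r.get_state();M=R.from_quat(s["eef_rot"]).as_matrix()
d=cam("wrist");save(d,"w2.png")
for p in r.spot_point("rim_a","wrist")[:2]:
    w=atz(d,p["location"],.1475);print(p,w,M.T@(w-s["tool_pos"]))
E
for i in 1 2; do python3 -m jog '[{"translation":[0,0.04,0],"twist":0,"claw":55},{"translation":[0,0,0],"twist":0,"claw":55},{"translation":[0,0,0],"twist":0,"claw":55}]' | grep -E "pos|force"; done
```

```text
{'location': [299.1, 259.4], 'confidence': 0.69} [0.65491063 0.11480637 0.1475    ] [ 0.0019904  -0.02310162 -0.02681876]
tool_pos: [0.6532, 0.1395, 0.1206]
contact_force: [0.2, -0.9, -0.5]
tool_pos: [0.653, 0.1411, 0.1207]
contact_force: [0.7, -0.5, -0.3]
```

View pics/w2.png

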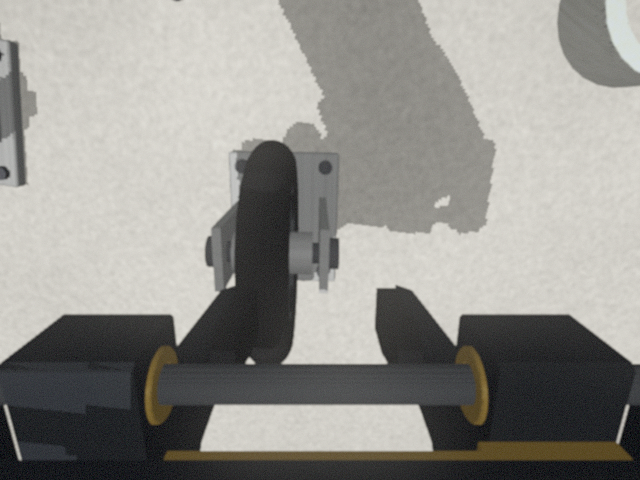

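```bash
for i in 1 2 3; do python3 -m jog '[{"translation":[0,0.04,0],"twist":0,"claw":55},{"translation":[0,0,0],"twist":0,"claw":55},{"translation":[0,0,0],"twist":0,"claw":55}]' | grep -E "pos|force|open"; done
python3 - <<'E'
from h import *
d=cam("wrist");save(d,"w3.png")
d=cam("scene");cv2.imwrite("pics/s3.png",cv2.resize(d["img"][150:360,230:450,::-1],None,fx=3,fy=2.8))
E
```

```text
tool_pos: [0.6528, 0.1427, 0.1207]
contact_force: [-0.2, 0.4, -0.2]
opening: 0.547
tool_pos: [0.6525, 0.1443, 0.1206]
contact_force: [0.4, 0.1, 0.0]
opening: 0.549
tool_pos: [0.6523, 0.1459, 0.1207]
contact_force: [-0.2, 0.3, -0.1]
opening: 0.549
```

View pics/s3.png

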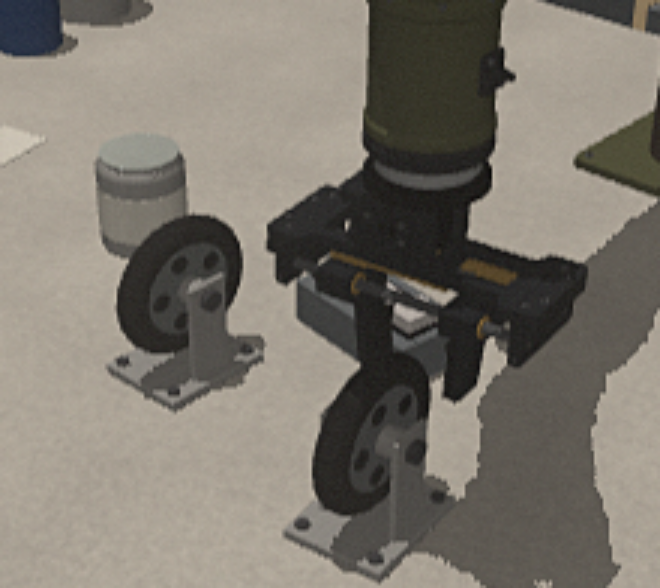

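```bash
python3 - <<'E'
from h import *
np.set_printoptions(precision=4,suppress=True)
s=r.get_state();M=R.from_quat(s["eef_rot"]).as_matrix();d=cam("wrist")
print(np.array(d["T_tool_cam"]),d["cx"],d["cy"],d["fy"])
def pr(w):
    p=d["rotation"].T@(w-d["origin"]);return d["cx"]-p[0]/p[2]*d["fx"],d["cy"]+p[1]/p[2]*d["fy"]
for t in([0,0,0],[0,-.024,0],[0,.024,0],[0,-.024,-.02],[0,.024,-.02]): print(t,pr(s["tool_pos"]+M@np.array(t)))
ax=np.array([np.cos(.15),np.sin(.15),0])
for z,k in((.1475,0),(.085,0),(.085,-.0625),(.085,.0625),(0,0)): print(z,k,pr(np.array([.656,.1145,z])+k*ax))
for l in("scene","side"):
    e=cam(l);print(l,[(p["location"],p["confidence"]) for p in r.spot_point("rim_a",l)[:2]])
E
```

```text
[[-0.0002  0.9579  0.2869  0.0738]
 [ 1.     -0.0001  0.0011  0.0008]
 [ 0.0011  0.2869 -0.9579 -0.1764]
 [ 0.      0.      0.      1.    ]] 316.07574082106896 237.16803296997824 391.74835748599094
[0, 0, 0] (np.float64(314.8762855296844), np.float64(278.635888872823))
[0, -0.024, 0] (np.float64(265.4391360026753), np.float64(278.62301351509404))
[0, 0.024, 0] (np.float64(364.3275831422911), np.float64(278.6487679152641))
[0, -0.024, -0.02] (np.float64(259.71486380119694), np.float64(296.4128768688175))
[0, 0.024, -0.02] (np.float64(369.68321294800097), np.float64(296.4471790727724))
0.1475 0 (np.float64(239.8075442551023), np.float64(301.3780304704816))
0.085 0 (np.float64(260.31505818041376), np.float64(252.8594624134719))
0.085 -0.0625 (np.float64(255.04305649833745), np.float64(140.44738274622514))
0.085 0.0625 (np.float64(264.8055122322375), np.float64(348.6070188552436))
0 0 (np.float64(275.306095707747), np.float64(217.392283058427))
scene [([278.2, 353.8], 0.66), ([231.4, 288.1], 0.63)]
side [([255.9, 228.6], 0.8), ([201.1, 315.7], 0.72)]
```

View pics/w3.png

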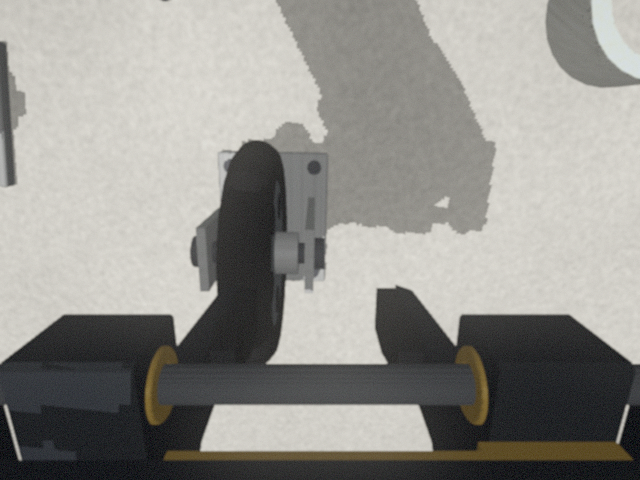

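```bash
python3 - <<'E'
from h import *
a=cv2.imread("pics/w3.png")[130:380,170:400]
d=cam("side");b=d["img"][150:350,140:324,::-1]
g=lambda i,f:cv2.resize((255*(i/255.)**.45).astype(np.uint8),f,interpolation=cv2.INTER_CUBIC)
cv2.imwrite("pics/c4.png",np.hstack([g(a,(400,435)),g(b,(400,435))]))
E
```

```text
(no output)
```

View pics/c4.png

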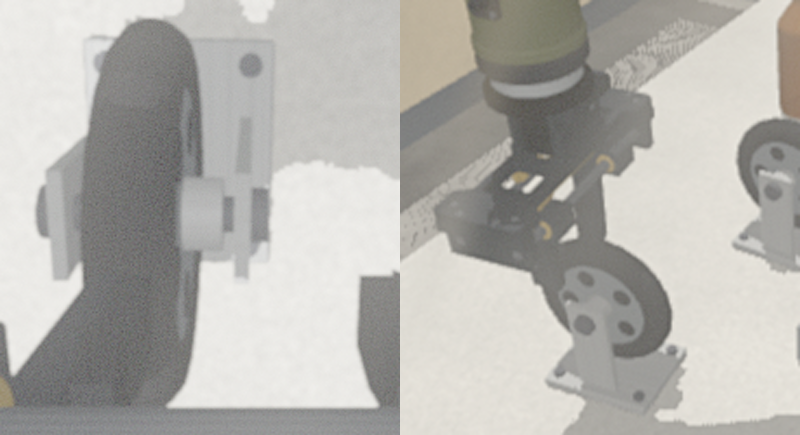

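```bash
python3 - <<'E'
from h import *
np.set_printoptions(precision=1,suppress=True)
s=r.get_state();M=R.from_quat(s["eef_rot"]).as_matrix()
def pr(d,w):
    p=d["rotation"].T@(w-d["origin"]);return np.array([d["cx"]-p[0]/p[2]*d["fx"],d["cy"]+p[1]/p[2]*d["fy"]])
sd,sc=cam("side"),cam("scene")
for n,w in [("Ltip",s["tool_pos"]+M@[0,.024,0]),("Rtip",s["tool_pos"]+M@[0,-.024,0]),("Rpad40",s["tool_pos"]+M@[0,-.024,-.04]),("rim0",np.array([.656,.1145,.1475])),("rim+8",np.array([.655,.1225,.1475])),("axle",np.array([.656,.1145,.085]))]:
    a,b=pr(sd,w),pr(sc,w)
    print(n,"side crop",(a-[140,150])*[400/184,435/200]+[400,0],"scene crop",(b-[230,150])*[3,2.8])
E
```

```text
Ltip side crop [561.7 308.6] scene crop [446.7 422.4]
Rtip side crop [593.  271.5] scene crop [383.1 397.8]
Rpad40 side crop [586.3 233.2] scene crop [384.7 351.8]
rim0 side crop [594.3 240.9] scene crop [375.3 362.9]
rim+8 side crop [588.9 246.7] scene crop [385.7 366.9]
axle side crop [604.  298.7] scene crop [373.1 432.7]
```

```bash
python3 - <<'E'
from h import *
a=cv2.imread("pics/w3.png")[270:375,190:310]
a=cv2.bilateralFilter(a,7,20,5)
a=np.clip((a.astype(float)-8)*5,0,255).astype(np.uint8)
d=cam("side");b=cv2.bilateralFilter(np.ascontiguousarray(d["img"][220:325,180:300,::-1]),5,15,4)
b=np.clip((b.astype(float)-8)*4,0,255).astype(np.uint8)
cv2.imwrite("pics/c5.png",np.hstack([cv2.resize(i,(400,350),interpolation=cv2.INTER_CUBIC) for i in(a,b)]))
E
```

```text
(no output)
```

View pics/c5.png

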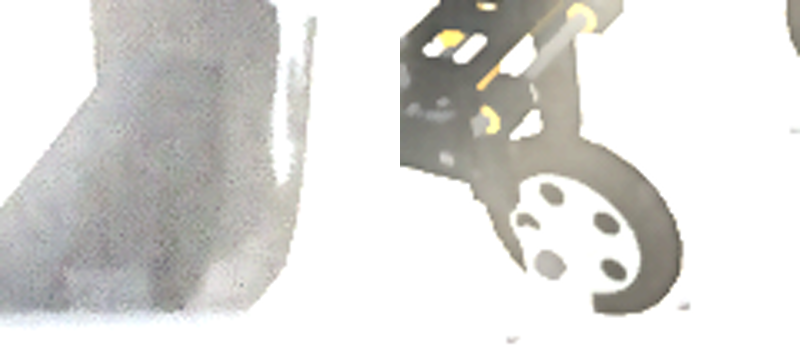

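The stretched crop shows the fingertip outline (corner near pixel (256,289) in full frame) in front of the tyre. With the gripper part-open, the tips sit well above the TCP and passed over the rim, so nothing was pushed. I'll lift, shut the fingers (where the TCP is exact) and push from each side.

```bash
python3 -m jog '[{"translation":[0,0,-0.8],"twist":0,"claw":55},{"translation":[0,0,-0.8],"twist":0,"claw":0},{"translation":[0,-0.65,0],"twist":0,"claw":0},{"translation":[0,-0.65,0],"twist":0,"claw":0},{"translation":[0,-0.65,0],"twist":0,"claw":0},{"translation":[0,0,0],"twist":0,"claw":0},{"translation":[0,0,0],"twist":0,"claw":0},{"translation":[0,0,0],"twist":0,"claw":0}]'
python3 - <<'E'
from h import *
np.set_printoptions(precision=4,suppress=True)
s=r.get_state();M=R.from_quat(s["eef_rot"]).as_matrix();d=cam("wrist");save(d,"w6.png")
for p in r.spot_point("rim_a","wrist")[:3]:
    w=atz(d,p["location"],.1475);print(p,w,M.T@(w-s["tool_pos"]))
E
```

```text
clock: 8.63
tool_pos: [0.6635, 0.0697, 0.1847]
eef_rot: [-0.074, 0.997, 0.001, -0.0]
contact_force: [-0.8, 0.7, -0.2]
opening: 0.044
{'location': [252.3, 396.4], 'confidence': 0.91} [0.6558 0.1159 0.1475] [0.0008 0.0468 0.0372]
```

View pics/w6.png

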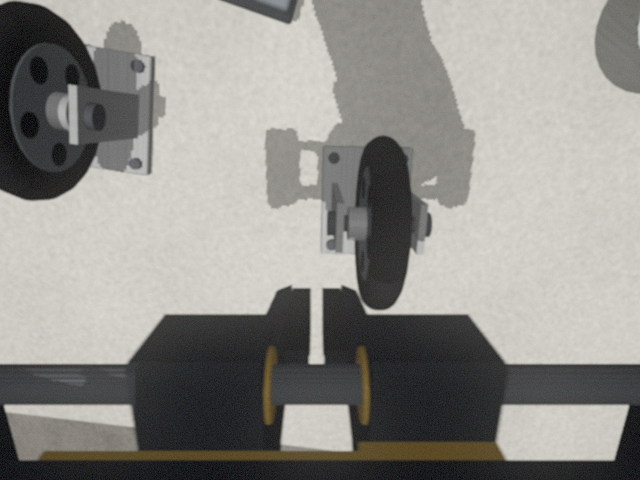

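```bash
python3 -m jog '[{"translation":[0,0,0.65],"twist":0,"claw":0},{"translation":[0,0,0.65],"twist":0,"claw":0},{"translation":[0,0,0.65],"twist":0,"claw":0},{"translation":[0,0,0],"twist":0,"claw":0},{"translation":[0,0.1,0],"twist":0,"claw":0},{"translation":[0,0.1,0],"twist":0,"claw":0},{"translation":[0,0,0],"twist":0,"claw":0},{"translation":[0,0,0],"twist":0,"claw":0}]'
for i in 1 2 3; do python3 -m jog '[{"translation":[0,0.05,0],"twist":0,"claw":0},{"translation":[0,0,0],"twist":0,"claw":0},{"translation":[0,0,0],"twist":0,"claw":0}]' | grep -E "pos|force"; done
```

```text
clock: 9.4
tool_pos: [0.6636, 0.078, 0.1086]
eef_rot: [-0.074, 0.997, 0.001, 0.002]
contact_force: [0.8, -0.2, 0.4]
opening: 0.003
tool_pos: [0.6625, 0.0785, 0.1072]
contact_force: [0.5, -0.4, 0.4]
tool_pos: [0.6619, 0.0805, 0.1066]
contact_force: [-1.5, 0.6, 1.2]
tool_pos: [0.6616, 0.0826, 0.1066]
contact_force: [0.4, -0.1, 0.4]
```

```bash
for i in 1 2 3 4; do python3 -m jog '[{"translation":[0,0.05,0],"twist":0,"claw":0},{"translation":[0,0,0],"twist":0,"claw":0},{"translation":[0,0,0],"twist":0,"claw":0}]' | grep -E "pos|force"; done
```

```text
tool_pos: [0.6613, 0.0846, 0.1066]
contact_force: [1.0, 0.0, 0.5]
tool_pos: [0.6611, 0.0866, 0.1067]
contact_force: [0.4, 0.1, -0.5]
tool_pos: [0.6608, 0.0885, 0.1067]
contact_force: [0.8, 0.1, 0.2]
tool_pos: [0.6606, 0.0903, 0.1067]
contact_force: [-0.7, 0.2, 0.8]
```

```bash
for i in 1 2 3 4 5; do python3 -m jog '[{"translation":[0,0.05,0],"twist":0,"claw":0},{"translation":[0,0,0],"twist":0,"claw":0},{"translation":[0,0,0],"twist":0,"claw":0}]' | grep -E "pos|force"; done
python3 - <<'E'
from h import *
np.set_printoptions(precision=4,suppress=True)
s=r.get_state();M=R.from_quat(s["eef_rot"]).as_matrix();d=cam("wrist")
for p in r.spot_point("rim_a","wrist")[:3]:
    w=atz(d,p["location"],.1475);print(p,w,M.T@(w-s["tool_pos"]))
a=d["img"][130:380,200:430,::-1]; a=np.clip((a.astype(float)-8)*3,0,255).astype(np.uint8)
e=cam("scene");b=e["img"][200:360,290:437,::-1];b=np.clip(b.astype(float)*2,0,255).astype(np.uint8)
cv2.imwrite("pics/c7.png",np.hstack([cv2.resize(i,(400,435),interpolation=cv2.INTER_CUBIC) for i in(a,b)]))
E
```

```text
tool_pos: [0.6603, 0.0922, 0.1068]
contact_force: [0.6, -1.2, 0.9]
tool_pos: [0.6601, 0.0945, 0.1069]
contact_force: [0.7, -0.8, 2.9]
tool_pos: [0.6598, 0.0966, 0.1068]
contact_force: [0.5, -1.6, 1.4]
tool_pos: [0.6597, 0.0973, 0.1067]
contact_force: [1.4, -3.7, 2.7]
tool_pos: [0.6596, 0.0977, 0.1067]
contact_force: [0.8, -5.9, 4.4]
{'location': [319.2, 378.5], 'confidence': 0.56} [0.6557 0.1222 0.1475] [ 0.0003  0.0247 -0.0409]
```

View pics/c7.png

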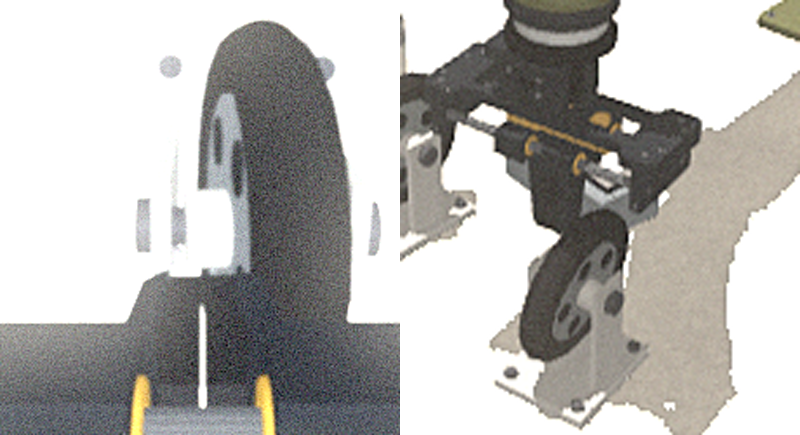

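```bash
for i in 1 2; do python3 -m jog '[{"translation":[0,0.08,0],"twist":0,"claw":0},{"translation":[0,0,0],"twist":0,"claw":0},{"translation":[0,0,0],"twist":0,"claw":0}]' | grep -E "clock|pos|force"; done
```

```text
clock: 12.8
tool_pos: [0.6595, 0.0981, 0.1067]
contact_force: [1.3, -9.5, 6.1]
clock: 13.05
tool_pos: [0.6595, 0.0986, 0.1068]
contact_force: [1.3, -13.8, 7.2]
```

```bash
python3 -m jog '[{"translation":[0,-0.2,0],"twist":0,"claw":0},{"translation":[0,0,-0.8],"twist":0,"claw":0},{"translation":[0,0,-0.8],"twist":0,"claw":0},{"translation":[0,0.65,0],"twist":0,"claw":0},{"translation":[0,0.65,0],"twist":0,"claw":0},{"translation":[0,0.55,0],"twist":0,"claw":0},{"translation":[0,0,0.9],"twist":0,"claw":0},{"translation":[0,0,0.8],"twist":0,"claw":0},{"translation":[0,0,0],"twist":0,"claw":0},{"translation":[0,0,0],"twist":0,"claw":0}]'
for i in 1 2; do python3 -m jog '[{"translation":[0,-0.1,0],"twist":0,"claw":0},{"translation":[0,-0.1,0],"twist":0,"claw":0},{"translation":[0,0,0],"twist":0,"claw":0}]' | grep -E "clock|pos|force";done
```

```text
clock: 13.88
tool_pos: [0.6466, 0.1721, 0.101]
eef_rot: [-0.074, 0.997, 0.0, -0.002]
contact_force: [0.3, 0.9, 0.8]
opening: 0.002
clock: 14.13
tool_pos: [0.6513, 0.1626, 0.1046]
contact_force: [-0.7, -0.6, -0.3]
clock: 14.38
tool_pos: [0.6515, 0.1543, 0.1031]
contact_force: [-0.1, -0.5, -1.0]
```

```bash
for i in 1 2 3 4 5 6; do python3 -m jog '[{"translation":[0,-0.06,0],"twist":0,"claw":0},{"translation":[0,0,0],"twist":0,"claw":0}]' | grep -E "pos|force";done
```

```text
tool_pos: [0.6513, 0.1529, 0.1027]
contact_force: [0.3, 0.4, -0.2]
tool_pos: [0.6516, 0.1508, 0.1026]
contact_force: [0.0, -0.6, -0.3]
tool_pos: [0.652, 0.1483, 0.1026]
contact_force: [-0.8, -0.3, -0.2]
tool_pos: [0.6524, 0.1458, 0.1026]
contact_force: [-0.2, 0.4, 0.1]
tool_pos: [0.6527, 0.1444, 0.1029]
contact_force: [0.0, 1.0, 0.8]
tool_pos: [0.6531, 0.1419, 0.103]
contact_force: [0.0, 0.8, 2.2]
```

```bash
for i in 1 2 3 4 5 6; do python3 -m jog '[{"translation":[0,-0.06,0],"twist":0,"claw":0},{"translation":[0,0,0],"twist":0,"claw":0}]' | grep -E "pos|force";done
```

```text
tool_pos: [0.6536, 0.139, 0.1028]
contact_force: [0.6, 0.5, 1.1]
tool_pos: [0.6539, 0.1363, 0.1026]
contact_force: [0.5, 0.8, 1.5]
tool_pos: [0.6541, 0.1338, 0.1026]
contact_force: [0.8, 0.7, 0.6]
tool_pos: [0.6543, 0.1324, 0.1027]
contact_force: [-0.7, 1.9, -0.1]
tool_pos: [0.6543, 0.132, 0.1028]
contact_force: [-0.5, 4.8, 1.6]
tool_pos: [0.6544, 0.1317, 0.1029]
contact_force: [-1.5, 8.1, -0.5]
```

```bash
python3 -m jog '[{"translation":[0,-0.12,0],"twist":0,"claw":0},{"translation":[0,0,0],"twist":0,"claw":0},{"translation":[0,0,0],"twist":0,"claw":0}]' | grep -E "pos|force"
python3 -m jog '[{"translation":[0,0.25,0],"twist":0,"claw":0},{"translation":[0,0,-0.9],"twist":0,"claw":0},{"translation":[0,0,-0.9],"twist":0.7,"claw":0},{"translation":[0,0,0],"twist":0.75,"claw":0},{"translation":[0.1,-0.95,0],"twist":0,"claw":0},{"translation":[0.15,-0.95,0],"twist":0,"claw":0},{"translation":[0.15,-0.95,0],"twist":0,"claw":0},{"translation":[0.15,-0.95,0],"twist":0,"claw":0},{"translation":[0.15,-0.95,0],"twist":0,"claw":0},{"translation":[0.15,-0.95,0],"twist":0,"claw":0},{"translation":[0.15,-0.95,0],"twist":0,"claw":0},{"translation":[0.1,-0.95,0],"twist":0,"claw":0},{"translation":[0,-0.2,0],"twist":0,"claw":0},{"translation":[0,0,0],"twist":0,"claw":0},{"translation":[0,0,0],"twist":0,"claw":0}]'
python3 - <<'E'
from h import *
np.set_printoptions(precision=4,suppress=True)
s=r.get_state();M=R.from_quat(s["eef_rot"]).as_matrix();d=cam("wrist")
for p in r.spot_point("rim_a","wrist")[:3]:
    w=atz(d,p["location"],.1475);print(p,w,M.T@(w-s["tool_pos"]))
E
```

```text
tool_pos: [0.6545, 0.1311, 0.1031]
contact_force: [-1.7, 13.4, -1.2]
clock: 17.88
tool_pos: [0.6081, -0.1795, 0.1743]
eef_rot: [0.003, 1.0, 0.0, -0.0]
contact_force: [0.4, 1.7, 0.9]
opening: 0.006
{'location': [39.8, 591.0], 'confidence': 0.7} [ 0.499  -0.0489  0.1475] [0.11   0.1299 0.0269]
{'location': [260.8, 419.7], 'confidence': 0.61} [ 0.609  -0.1218  0.1475] [-0.0005  0.0577  0.0268]
```

```bash
python3 -m jog '[{"translation":[0,0,0.9],"twist":0,"claw":0},{"translation":[0,0,0.9],"twist":0,"claw":0},{"translation":[0,0,0],"twist":0,"claw":0},{"translation":[0,0.2,0],"twist":0,"claw":0},{"translation":[0,0.2,0],"twist":0,"claw":0},{"translation":[0,0.2,0],"twist":0,"claw":0},{"translation":[0,0,0],"twist":0,"claw":0},{"translation":[0,0,0],"twist":0,"claw":0}]'
for i in 1 2 3 4; do python3 -m jog '[{"translation":[0,0.06,0],"twist":0,"claw":0},{"translation":[0,0,0],"twist":0,"claw":0}]' | grep -E "pos|force";done
```

```text
clock: 18.65
tool_pos: [0.61, -0.1537, 0.1044]
eef_rot: [0.001, 1.0, -0.0, 0.001]
contact_force: [-0.2, -0.0, -0.4]
opening: 0.007
tool_pos: [0.6091, -0.1528, 0.1032]
contact_force: [0.2, 0.6, 0.1]
tool_pos: [0.6088, -0.1501, 0.1028]
contact_force: [-0.2, 0.4, -0.3]
tool_pos: [0.6087, -0.1482, 0.1026]
contact_force: [-0.5, -0.9, 0.3]
tool_pos: [0.6088, -0.1472, 0.1028]
contact_force: [-0.2, -3.5, 1.6]
```

Contact and stiff within about a millimetre. Pushing firmly, then the other side.

```bash
for i in 1 2 3; do python3 -m jog '[{"translation":[0,0.07,0],"twist":0,"claw":0},{"translation":[0,0,0],"twist":0,"claw":0},{"translation":[0,0,0],"twist":0,"claw":0}]' | grep -E "pos|force";done
python3 -m jog '[{"translation":[0,-0.25,0],"twist":0,"claw":0},{"translation":[0,0,-0.9],"twist":0,"claw":0},{"translation":[0,0,-0.9],"twist":0,"claw":0},{"translation":[0,0.7,0],"twist":0,"claw":0},{"translation":[0,0.7,0],"twist":0,"claw":0},{"translation":[0,0.55,0],"twist":0,"claw":0},{"translation":[0,0,0],"twist":0,"claw":0},{"translation":[0,0,0.9],"twist":0,"claw":0},{"translation":[0,0,0.9],"twist":0,"claw":0},{"translation":[0,0,0],"twist":0,"claw":0},{"translation":[0,-0.1,0],"twist":0,"claw":0},{"translation":[0,0,0],"twist":0,"claw":0},{"translation":[0,0,0],"twist":0,"claw":0}]'
for i in 1 2 3 4; do python3 -m jog '[{"translation":[0,-0.06,0],"twist":0,"claw":0},{"translation":[0,0,0],"twist":0,"claw":0}]' | grep -E "pos|force";done
```

```text
tool_pos: [0.6087, -0.1467, 0.1028]
contact_force: [-0.6, -7.7, 2.9]
tool_pos: [0.6087, -0.1463, 0.103]
contact_force: [0.0, -10.9, 3.7]
tool_pos: [0.6087, -0.1459, 0.103]
contact_force: [-0.0, -14.1, 4.6]
clock: 21.15
tool_pos: [0.6108, -0.0735, 0.1047]
eef_rot: [0.003, 1.0, 0.0, 0.002]
contact_force: [-0.1, 0.5, 0.4]
opening: 0.011
tool_pos: [0.6102, -0.0762, 0.1041]
contact_force: [-0.4, 0.5, -0.7]
tool_pos: [0.6095, -0.0787, 0.1032]
contact_force: [0.6, 0.8, -0.2]
tool_pos: [0.6092, -0.081, 0.1027]
contact_force: [-0.2, 0.1, 0.4]
tool_pos: [0.6091, -0.0834, 0.1026]
contact_force: [0.4, -0.1, -0.6]
```

```bash
python3 -m jog '[{"translation":[0,-0.1,0],"twist":0,"claw":0},{"translation":[0,-0.1,0],"twist":0,"claw":0},{"translation":[0,0,0],"twist":0,"claw":0}]' | grep -E "pos|force"
for i in 1 2 3 4; do python3 -m jog '[{"translation":[0,-0.06,0],"twist":0,"claw":0},{"translation":[0,0,0],"twist":0,"claw":0}]' | grep -E "pos|force";done
```

```text
tool_pos: [0.609, -0.0924, 0.1025]
contact_force: [-1.0, -0.5, -1.1]
tool_pos: [0.609, -0.0938, 0.1026]
contact_force: [0.3, 0.4, 0.3]
tool_pos: [0.6091, -0.0961, 0.1026]
contact_force: [0.3, 0.2, 0.3]
tool_pos: [0.6092, -0.0974, 0.1028]
contact_force: [-2.4, 1.9, 1.5]
tool_pos: [0.6095, -0.0989, 0.103]
contact_force: [-0.2, 2.9, 1.4]
```

```bash
for i in 1 2 3 4; do python3 -m jog '[{"translation":[0,-0.06,0],"twist":0,"claw":0},{"translation":[0,0,0],"twist":0,"claw":0},{"translation":[0,0,0],"twist":0,"claw":0}]' | grep -E "clock|pos|force";done
```

```text
clock: 22.98
tool_pos: [0.6097, -0.0994, 0.1031]
contact_force: [0.5, 5.6, 2.7]
clock: 23.23
tool_pos: [0.6099, -0.0998, 0.1032]
contact_force: [-0.2, 9.0, 2.0]
clock: 23.48
tool_pos: [0.61, -0.1001, 0.1034]
contact_force: [-0.6, 12.3, 3.6]
clock: 23.73
tool_pos: [0.6102, -0.1005, 0.1034]
contact_force: [-1.4, 16.1, 3.1]
```

```bash
python3 -m jog '[{"translation":[0,0.3,0],"twist":0,"claw":0},{"translation":[0,0,-0.9],"twist":0,"claw":0},{"translation":[0,0,-0.9],"twist":0,"claw":0},{"translation":[0.8,0.59,0],"twist":0,"claw":0},{"translation":[0.8,0.59,0],"twist":0,"claw":0},{"translation":[0.8,0.59,0],"twist":0,"claw":0},{"translation":[0.8,0.59,0],"twist":0,"claw":0},{"translation":[0,0,0],"twist":0,"claw":0},{"translation":[0,0,0],"twist":0,"claw":0}]'
python3 - <<'E'
from h import *
np.set_printoptions(precision=4,suppress=True)
Z=dict(key_left_top=.059,key_mid_top=.051,key_right_top=.059,selector=0)
s=r.get_state();M=R.from_quat(s["eef_rot"]).as_matrix()
D={c:cam(c) for c in("scene","side","wrist")}
for l in Z:
  for c in D:
    for p in r.spot_point(l,c)[:1]:
        w=atz(D[c],p["location"],Z[l]);print(c,l,np.round(p["location"]),round(p["confidence"],2),w,M.T@(w-s["tool_pos"])/.04)
E
```

```text
clock: 24.48
tool_pos: [0.48, -0.003, 0.1749]
eef_rot: [0.001, 1.0, -0.001, -0.001]
contact_force: [1.3, -0.8, 0.0]
opening: 0.004
scene key_left_top [259. 368.] 0.5 [0.4819 0.0068 0.059 ] [-0.0488  0.2521  2.8964]
side key_left_top [292. 345.] 0.84 [0.4821 0.0023 0.059 ] [-0.0552  0.1397  2.8967]
wrist key_left_top [220. 330.] 0.59 [0.483  0.0064 0.059 ] [-0.078   0.2429  2.8964]
scene key_mid_top [254. 357.] 0.52 [ 0.4767 -0.0318  0.051 ] [ 0.078  -0.7127  3.0987]
side key_mid_top [284. 358.] 0.72 [ 0.4746 -0.0388  0.051 ] [ 0.1309 -0.8886  3.0992]
wrist key_mid_top [208. 277.] 0.69 [ 0.4748 -0.0341  0.051 ] [ 0.1253 -0.7705  3.0989]
scene key_right_top [243. 344.] 0.43 [ 0.4702 -0.0782  0.059 ] [ 0.2383 -1.8734  2.9015]
side key_right_top [272. 368.] 0.56 [ 0.4696 -0.0734  0.059 ] [ 0.2537 -1.7545  2.9012]
wrist key_right_top [198. 227.] 0.76 [ 0.4653 -0.0712  0.059 ] [ 0.3612 -1.6988  2.9012]
scene selector [273. 359.] 0.96 [ 0.4752 -0.0227  0.    ] [ 0.1155 -0.483   4.3732]
side selector [306. 360.] 0.91 [ 0.4667 -0.0321  0.    ] [ 0.3275 -0.7194  4.374 ]
wrist selector [197. 282.] 0.92 [ 0.4759 -0.0353  0.    ] [ 0.0969 -0.7971  4.3739]
```

```bash
python3 -m jog '[{"translation":[-0.06,0.22,0.8],"twist":0,"claw":0},{"translation":[0,0,0.8],"twist":0,"claw":0},{"translation":[0,0,0.7],"twist":0,"claw":0},{"translation":[0,0,0],"twist":0,"claw":0},{"translation":[0,0,0],"twist":0,"claw":0}]'
for i in 1 2 3 4 5 6; do python3 -m jog '[{"translation":[0,0,0.1],"twist":0,"claw":0},{"translation":[0,0,0],"twist":0,"claw":0}]' | grep -E "pos|force";done
```

```text
clock: 25.65
tool_pos: [0.4832, 0.006, 0.0821]
eef_rot: [0.002, 1.0, -0.0, -0.001]
contact_force: [-0.0, 0.3, 1.1]
opening: 0.007
tool_pos: [0.485, 0.006, 0.0797]
contact_force: [0.1, -0.4, 0.1]
tool_pos: [0.4845, 0.0058, 0.0752]
contact_force: [-0.6, -0.8, 1.2]
tool_pos: [0.484, 0.0058, 0.0705]
contact_force: [0.2, -0.1, 0.6]
tool_pos: [0.4838, 0.0059, 0.0662]
contact_force: [0.2, -0.4, -0.6]
tool_pos: [0.4837, 0.0059, 0.0621]
contact_force: [-0.2, -0.2, -0.9]
tool_pos: [0.4838, 0.0059, 0.0581]
contact_force: [-0.1, 0.4, 0.1]
```

```bash
for i in 1 2 3 4 5; do python3 -m jog '[{"translation":[0,0,0.08],"twist":0,"claw":0},{"translation":[0,0,0],"twist":0,"claw":0}]' | grep -E "pos|force";done
```

```text
tool_pos: [0.4838, 0.0059, 0.055]
contact_force: [0.5, 0.0, 0.0]
tool_pos: [0.4838, 0.0059, 0.0518]
contact_force: [-0.4, -0.6, 0.1]
tool_pos: [0.4839, 0.0059, 0.0487]
contact_force: [-0.0, -0.3, -0.3]
tool_pos: [0.4839, 0.0059, 0.0454]
contact_force: [-0.0, -0.3, -0.8]
tool_pos: [0.4839, 0.0059, 0.0422]
contact_force: [0.2, -0.9, 0.1]
```

```bash
for i in 1 2 3 4 5; do python3 -m jog '[{"translation":[0,0,0.06],"twist":0,"claw":0},{"translation":[0,0,0],"twist":0,"claw":0}]' | grep -E "pos|force";done
```

```text
tool_pos: [0.4839, 0.0059, 0.0399]
contact_force: [-0.2, 0.2, 0.3]
tool_pos: [0.4839, 0.0059, 0.0376]
contact_force: [0.9, -0.2, 0.3]
tool_pos: [0.4839, 0.0059, 0.0352]
contact_force: [-0.0, 0.7, -0.0]
tool_pos: [0.4839, 0.0059, 0.0327]
contact_force: [1.2, -0.5, 0.3]
tool_pos: [0.4839, 0.0059, 0.0304]
contact_force: [-1.0, -0.3, 0.4]
```

```bash
for i in 1 2 3; do python3 -m jog '[{"translation":[0,0,0.06],"twist":0,"claw":0},{"translation":[0,0,0],"twist":0,"claw":0}]' | grep -E "clock|pos|force";done
```

```text
clock: 28.48
tool_pos: [0.484, 0.0059, 0.028]
contact_force: [0.4, 0.1, -0.0]
clock: 28.65
tool_pos: [0.4841, 0.0059, 0.0256]
contact_force: [0.1, -0.4, 0.3]
clock: 28.82
tool_pos: [0.484, 0.0059, 0.0232]
contact_force: [-0.7, 1.1, -0.3]
```

```bash
for i in 1 2 3; do python3 -m jog '[{"translation":[0,0,0.05],"twist":0,"claw":0},{"translation":[0,0,0],"twist":0,"claw":0}]' | grep -E "clock|pos|force";done
```

```text
clock: 28.98
tool_pos: [0.4841, 0.0059, 0.0214]
contact_force: [-0.5, -1.3, 1.2]
clock: 29.15
tool_pos: [0.4841, 0.0059, 0.0212]
contact_force: [-4.9, -0.7, 24.7]
clock: 29.32
tool_pos: [0.4842, 0.0059, 0.021]
contact_force: [-7.3, -0.9, 46.0]
```

```bash
python3 -m jog '[{"translation":[0,0,-0.12],"twist":0,"claw":0},{"translation":[0,0,0],"twist":0,"claw":0}]'
python3 - <<'E'
from h import *
np.set_printoptions(precision=4,suppress=True)
D={c:cam(c) for c in("scene","side","wrist")}
for c in D:
  for l in("key_left_top","key_mid_top","key_right_top"):
    for p in r.spot_point(l,c)[:1]:print(c,l,np.round(p["location"]),round(p["confidence"],2))
C=[D["scene"]["img"][190:300,310:410],D["side"]["img"][220:330,300:400],D["wrist"]["img"][150:370,220:420]]
b=[cv2.resize(np.clip(c[:,:,::-1].astype(float)*1.6+15,0,255).astype(np.uint8),(266,293),interpolation=cv2.INTER_CUBIC) for c in C[:2]]
w=cv2.resize(np.clip(C[2][:,:,::-1].astype(float)*1.8+15,0,255).astype(np.uint8),(532,586),interpolation=cv2.INTER_CUBIC)
cv2.imwrite("pics/c8.png",np.hstack([np.vstack(b),w]))
E
```

```text
clock: 29.48
tool_pos: [0.4846, 0.006, 0.0233]
eef_rot: [0.003, 1.0, 0.0, 0.001]
contact_force: [1.1, -1.1, -0.6]
opening: 0.005
scene key_left_top [262. 369.] 0.56
scene key_mid_top [253. 356.] 0.43
scene key_right_top [240. 345.] 0.48
side key_left_top [296. 344.] 0.6
side key_mid_top [281. 358.] 0.45
side key_right_top [271. 366.] 0.64
wrist key_left_top [302. 321.] 0.62
wrist key_mid_top [296. 213.] 0.97
wrist key_right_top [274. 106.] 0.6
```

View pics/c8.png

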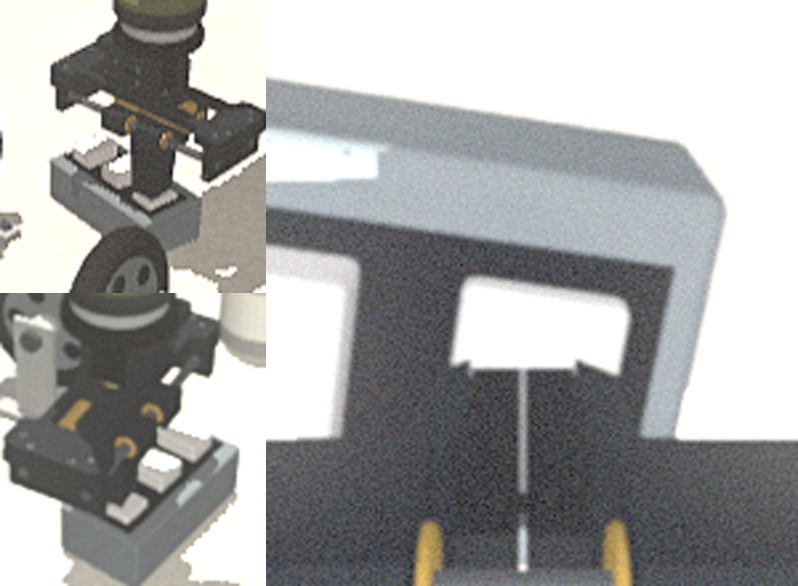

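The left key looks sunk level with its recess and the middle key stands proud, with detections shifting 3–4 px the matching way, so the 46 N was the key's hard stop. I'll retreat and check the heights.

```bash
python3 -m jog '[{"translation":[0,0,-0.8],"twist":0,"claw":0},{"translation":[0,0,-0.9],"twist":0,"claw":0},{"translation":[0,0,-0.9],"twist":0,"claw":0},{"translation":[0,0,-0.9],"twist":0,"claw":0},{"translation":[0,0,-0.4],"twist":0,"claw":0},{"translation":[0,0,0],"twist":0,"claw":0},{"translation":[0,0,0],"twist":0,"claw":0}]'
python3 - <<'E'
from h import *
np.set_printoptions(precision=4,suppress=True)
D={c:cam(c) for c in("scene","side","wrist")}
for l in("key_left_top","key_mid_top","key_right_top"):
    P={c:r.spot_point(l,c)[:1] for c in D}
    print(l,{c:(np.round(p[0]["location"],1),round(p[0]["confidence"],2)) for c,p in P.items() if p},tri([ray(D[c],p[0]["location"]) for c,p in P.items() if p]))
E
```

```text
clock: 30.67
tool_pos: [0.4844, 0.0056, 0.1788]
eef_rot: [0.003, 1.0, -0.0, 0.001]
contact_force: [0.4, 0.2, -0.1]
opening: 0.001
key_left_top {'scene': (array([261.1, 370.6]), 0.59), 'side': (array([295.6, 346.2]), 0.6), 'wrist': (array([216.4, 315.4]), 0.56)} [0.479  0.0078 0.0538]
key_mid_top {'scene': (array([253.4, 353.5]), 0.49), 'side': (array([281.3, 358.5]), 0.77), 'wrist': (array([209.3, 265. ]), 0.59)} [ 0.477  -0.0385  0.053 ]
key_right_top {'scene': (array([242.8, 344.2]), 0.48), 'side': (array([271.5, 370. ]), 0.72), 'wrist': (array([198.9, 213.8]), 0.83)} [ 0.4675 -0.0759  0.0587]
```

```bash
python3 - <<'E'
from h import *
for c,K in(("scene",dict(L=(259,369),M=(255,355),R=(242,345))),("side",dict(L=(293,344),M=(284,358),R=(272,370)))):
    a=cv2.imread(f"pics/{c}0.png",0);b=cv2.cvtColor(cam(c)["img"],cv2.COLOR_RGB2GRAY)
    b,a=[cv2.resize(i,None,fx=4,fy=4,interpolation=cv2.INTER_CUBIC) for i in(b,a)]
    for k,(v,u) in K.items():
        t=a[4*(v-6):4*(v+6),4*(u-8):4*(u+8)];s=b[4*(v-13):4*(v+13),4*(u-11):4*(u+11)]
        _,m,_,p=cv2.minMaxLoc(cv2.matchTemplate(s,t,cv2.TM_CCOEFF_NORMED));print(c,k,"du,dv px",p[0]/4-3,p[1]/4-7,round(m,2))
E
```

```text
scene L du,dv px -1.5 3.25 0.56
scene M du,dv px -0.5 0.0 0.51
scene R du,dv px 0.0 0.0 0.99
side L du,dv px 0.0 2.5 0.67
side M du,dv px 1.75 -1.25 0.64
side R du,dv px 0.0 0.0 1.0
```

```bash
python3 -c "
from plant import r
print(r.get_state()['contact_force']); print(r.finish_job())"
```

```text
[-0.21263586  0.12764712  0.05806205]
the job is handed in; nothing more can be done
None
```

I rocked both wheels against their stops and found the left one worn. I then pressed the left key down, moved the arm clear and handed the job in at about 31 s.

- **Left wheel:** pushed left, then right, with shut fingers to about 14 N each way. It travelled about 12 mm from stop to stop, so it has much more play.
- **Right wheel:** pushed the same way to 14–16 N. It gave only about 1–2 mm, so it is sound.
- **Key press:** the left key was pressed to its hard stop, with a fingertip peak of about 46 N. That is above the 40 N set for the arm and gripper body but below the 120 N wrist limit. A close-up before lifting off showed the left key sunk and the middle key standing up.

**What went wrong or disagreed**
- My first try at the left wheel, straddling it with open fingers, passed above the rim without touching. The actual fingertips sit about 30 mm above the stated TCP.
- The roughly 3 N of the key's travel never showed in the force readings.
- After I moved clear, the left key's image had shifted down about 3 pixels in both cameras. The right key had not moved.
- The middle key was less certain. The side camera showed it raised, but scene-image matching was weak and showed no vertical shift. The three-camera heights came out at 54 mm for the left key and 53 mm for the middle one, too noisy to confirm the full 8 mm of travel.

The contact force at the end was about zero, and no contact with the bottle, can or tape showed. I did not take a final picture of them.

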